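# Stir the drying pan on the red-dot plate

### The job

Slide the pan of ceramic polishing balls across, without lifting it, so that its base sits fully on the hotplate's red-dot plate. Then take the wooden paddle from its tin and stir low among the balls, round and round for at least three full turns, until the half of the pan by the handle and the half away from it each hold both dark and pale balls. Keep every ball in the pan and the pan on its plate, stand the paddle back in its tin red end up, and leave everything else where it is.

Things in the scene. Friction and masses are not known exactly. Their poses are not given: they have to be found in the camera images.
- hotplate: white double electric hotplate, a fixed box 250 (x) by 440 (y) mm, body top 60 mm above the table; origin under its centre, knobs on its -x face (towards the robot). Its two plates stand side by side along its y axis, centres 205 mm apart.
- plate_red: cast-iron hob plate with a red dot in the middle: 180 mm across, fixed; the origin is on its axis at 60 mm height, its flat top is 12 mm above that (72 mm above the table). The pan belongs on this one. Left or right varies.
- plate_plain: the same plate without a red dot; the pan starts on it. There is a 25 mm gap between the two plates, their tops are level, and the pan slides across it.
- pan: loose steel pan, bowl-shaped, 186 mm across the rim, 65 mm high, about 0.8 kg plus 0.2 kg of balls; flat underside 100 mm across. Inside: flat floor 4 mm up, out to radius 47; slopes to radius 82 at height 27, then steeply to radius 90 at 65. Origin: centre of its underside, z up; its handle points along its own -x: the handle half is x < 0, the far half x > 0. A hard push on the wall slides it.
- pan_grip (a point): a good place to grip the pan's black handle: 145 mm from the pan's axis, at mid-height of the handle (56 mm above the pan's underside). The handle is 20 mm wide, 14 mm thick, straight and level, from 118 to 238 mm from the axis; pinch it across its width from above.
- tin: open tall narrow tin, fixed to the table, plain metal: 72 mm outside and 67 mm inside diameter, 115 mm high, floor 3 mm. Origin: centre of its underside. Stands left or right of the hotplate.
- paddle: loose wooden paddle, 210 mm long, 60 g, standing in the tin, leaning on its rim about 24 degrees from upright, its top roughly towards the robot. Origin: middle of the blade's bottom end; z runs up the handle. Blade 34 mm wide (y), 8 mm thick (x), up to z = 64; handle above it flat-sided, 22 mm wide (y), 14 mm thick (x), its top 50 mm painted red. It leans along its own x.
- paddle_tip (a point): the middle of the blade's bottom end (same point as the paddle's origin).
- paddle_grip (a point): a place to grip the paddle's handle: 165 mm above the tip, 45 mm below the top. A grasp on the two flat sides (along x, 14 mm) holds it steadily against the balls.
- dark1_center (a point): centre of a dark (still damp) smooth ceramic polishing ball, loose, 30 mm in diameter, 26 g. At the start the balls lie in the pan in a rough ring 42 mm from the axis, the four dark ones in its far half, the four pale ones in its handle half, the middle free; they may roll a little when the pan moves. Stirred in circles of about 34 mm radius they mix.
- dark2_center (a point): centre of a dark (still damp) smooth ceramic polishing ball, loose, 30 mm in diameter, 26 g. At the start the balls lie in the pan in a rough ring 42 mm from the axis, the four dark ones in its far half, the four pale ones in its handle half, the middle free; they may roll a little when the pan moves. Stirred in circles of about 34 mm radius they mix.
- dark3_center (a point): centre of a dark (still damp) smooth ceramic polishing ball, loose, 30 mm in diameter, 26 g. At the start the balls lie in the pan in a rough ring 42 mm from the axis, the four dark ones in its far half, the four pale ones in its handle half, the middle free; they may roll a little when the pan moves. Stirred in circles of about 34 mm radius they mix.
- dark4_center (a point): centre of a dark (still damp) smooth ceramic polishing ball, loose, 30 mm in diameter, 26 g. At the start the balls lie in the pan in a rough ring 42 mm from the axis, the four dark ones in its far half, the four pale ones in its handle half, the middle free; they may roll a little when the pan moves. Stirred in circles of about 34 mm radius they mix.
- pale1_center (a point): centre of a pale (dry) smooth ceramic polishing ball, loose, 30 mm in diameter, 26 g. At the start the balls lie in the pan in a rough ring 42 mm from the axis, the four dark ones in its far half, the four pale ones in its handle half, the middle free; they may roll a little when the pan moves. Stirred in circles of about 34 mm radius they mix.
- pale2_center (a point): centre of a pale (dry) smooth ceramic polishing ball, loose, 30 mm in diameter, 26 g. At the start the balls lie in the pan in a rough ring 42 mm from the axis, the four dark ones in its far half, the four pale ones in its handle half, the middle free; they may roll a little when the pan moves. Stirred in circles of about 34 mm radius they mix.
- pale3_center (a point): centre of a pale (dry) smooth ceramic polishing ball, loose, 30 mm in diameter, 26 g. At the start the balls lie in the pan in a rough ring 42 mm from the axis, the four dark ones in its far half, the four pale ones in its handle half, the middle free; they may roll a little when the pan moves. Stirred in circles of about 34 mm radius they mix.
- pale4_center (a point): centre of a pale (dry) smooth ceramic polishing ball, loose, 30 mm in diameter, 26 g. At the start the balls lie in the pan in a rough ring 42 mm from the axis, the four dark ones in its far half, the four pale ones in its handle half, the middle free; they may roll a little when the pan moves. Stirred in circles of about 34 mm radius they mix.
- paint_tin: bystander: closed tin with a green band, 100 mm across and 120 mm high, fixed, on the other side of the hotplate from the paddle's tin. Origin: centre of its underside.
- screwdriver: bystander: loose red-handled screwdriver, 190 mm long, lying in front of the hotplate (leave alone).
- wrench: bystander: loose steel spanner, 180 mm long, lying in front of the hotplate (leave alone).
- tape: bystander: loose roll of grey tape, 100 mm across, 48 mm high (leave alone).
- spray: bystander: loose blue spray can with a red cap, 53 mm across, 170 mm high (leave alone).
Not all that is in view belongs to the job. Leave any purple look-alike of the part that bears dark3_center alone.

How it is judged:
By the outcome, as a careful person would: the job done as asked, in the order asked, and still so for the second after the job is handed in, with the robot touching nothing.
It also fails if it takes over 72 s, if anything falls off the work surface, if the arm or the gripper's body presses on something with over 40 N, if the wrist force passes 120 N, or if a joint passes its speed limit or range.

### The arm

A 6-joint arm with a two-finger parallel gripper is mounted at the origin on the work surface. World frame = base frame: x ahead of the robot, y to its left, z up, the work surface at z = 0. Lengths are in m, angles in rad, forces in N, time in s.
With the tool pointing down it reaches from about 0.35 to 0.725 m from the base axis. Payload 6 kg.
Tool frame: the origin (TCP) lies between the finger pads; the fingertips stand 11 mm ahead of it and the grasp point (between the pads) lies 8 mm behind it; z points along the fingers, y is the line along which they close (so a half turn about z gives the same grasp; the last joint's range is limited). The gripper opens to 85 mm and grips with 20 to 120 N. Pads are 22 mm wide; open, the fingers measure 114 mm over their backs; the gripper's body (76 mm by 85 mm) begins 54 mm behind the grasp point. The pads swing forward as they close: fully open they stand 13 mm farther back than shut.
Start: joints at [1.448, 0.04, 0.085, 0, -1.615, -0.334], TCP at [0.265, 0.538, 0.242] pointing down, gripper open.
Joint ranges: [-2.56, 2.56], [-1.29, 2.01], [-1.08, 1.49], [-3.29, 1.98], [-2.81, -0.18], [-2.99, 2.99]. Speed limits (rad/s): [2.57, 2.57, 3.01, 3.14, 3.14, 3.14].

### API

Orientations are given as a rotation vector (axis times angle).
In Python, from rig import robot, eyes gives the robot as it stands. The module is installed in compiled form; this text tells all that it offers.
- The arm moves only by the tool play_rows, never from a script. Its argument "plan" is a list of rows, each a list of 5 numbers: the opening, from -1 (shut) to 1 (fully open), then the shift along the tool's x, y, z in mm, then the turn about the tool's z in rad. A call has 1 to 12 rows; each row shifts and turns the commanded pose from where the row before left it, along the tool's axes as they then stand; what a row does not reach is not made up. A row lasts 1/8 s, in which the tool goes at most 62.5 mm and 10.7 degrees, less where a joint would pass 70% of its speed; a pose out of reach is approached as far as the arm can. A call is refused whole if a number of a shift passes 62.5 or a number of a turn 0.188, either way. A call with a gripper value outside its range is refused whole. The fingers move at their own pace and stop on an object; "grip_force" is the grip in N (left out, the last holds). Time passes only in rows, so rows that do not move let the fingers close. It gives the time, the measured TCP pose, the force, the opening and the grip force at its end, in the units of the state.
- robot.state(): the state, without advancing time (a new reading comes with each control period).
- eyes.grab_frame(name): name is "scene" or "side" or "wrist"; returns (picture, depth): 384x512x3 uint8, red, green, blue; 384x512 float32, m along the optical axis (not along the pixel's ray), 0 where there is no reading.
- eyes.camera_params(name): a dict with "intrinsics" (3x3 intrinsics, pixels), "R" (3x3) and "t" (3): a world point X has camera coordinates R X + t. Camera axes: x right, y down, z forward; pixel columns grow to the right and rows downward; lengths in m; the calibration is good to about 2 mm. A picture is of the moment at which its call begins: read the wrist's pose just before it. camera_params takes no time and is no camera call; for the wrist camera it gives the pose at the moment of the call.
- robot.job_done(): hands the job in; it is judged then, once.
Trained networks look in the newest picture that a camera, given by its name, has taken for a name from the list of things; names that differ only in an ending like _2 or _b are one class to them, and where a whole thing is asked for, a point or a joint stands for the part that bears it (a point fixed in the world has none). Each returns a list of dicts, best first, with "p" (0 to 1); they miss things now and then, are a little off and sometimes report something else, mostly with a low value. They report only what shows in the picture. A call takes as long as a camera call. They do not tell look-alikes from the thing itself.
- eyes.masks_of(camera, query): "pixels" (384x512 bool, what is visible of it) and "box" ([left, top, right, bottom] in pixels, round what is visible of it).
The state is a dict: "time_s": time; "q": joint angles; "qd": joint speeds; "effort": joint torques, N m; "tool_pos": TCP position; "orientation": TCP orientation; "contact_force": force on the tool from outside, world axes, zero at the start; "torque": the same for the moment, N m; "gripper_width": finger opening in m; "grip_force": force on a finger pad.
Only numpy, scipy, OpenCV 4.12 (cv2) and the standard library are available. Lean on these libraries where they do the work, as an engineer would, in place of code of your own. Each camera call takes 0.05 s, during which the arm holds its last target. There are 200 camera calls.

## Working session

There is one attempt and no reset: what is moved stays moved. The work goes in short steps, Python scripts to look and compute and a tool call to move; the robot and the scene stay as the last step left them, time stands still between calls to the robot, and variables do not carry over. Pictures are saved under pics/ and viewed, at most 12 in all, crops included, and the job is handed in when it is done.

Besides the shell and the picture viewer there is one more tool, called after ">>>" in YAML: its name, and indented under it one key for each argument. play_rows: Moves the arm, as the interface text tells. Its arguments: {"type":"object","properties":{"plan":{"type":"array"},"grip_force":{"type":"number"}},"required":["plan"]}

```bash
mkdir -p pics
cat > h.py <<'E'
import numpy as np, cv2
from rig import robot, eyes
from scipy.spatial.transform import Rotation as Ro
def grab(n):
    c=eyes.camera_params(n); im,d=eyes.grab_frame(n); return im,d,c
def pts(d,c,m=None):
    K=np.array(c["intrinsics"]);R=np.array(c["R"]);t=np.array(c["t"])
    v,u=np.nonzero((d>0)&(m if m is not None else True)); z=d[v,u]
    X=np.stack([(u-K[0,2])/K[0,0]*z,(v-K[1,2])/K[1,1]*z,z],1)
    return (X-t)@R
def proj(X,c):
    K=np.array(c["intrinsics"]);p=(np.array(c["R"])@np.asarray(X).T).T+np.array(c["t"])
    p=p@K.T; return p[:,:2]/p[:,2:]
def save(n,im): cv2.imwrite("pics/"+n,cv2.cvtColor(im,cv2.COLOR_RGB2BGR))
E
python3 - <<'E'
from h import *
for k in ("scene","side"):
    im,d,c=grab(k); save(k+"0.png",im); np.savez(k+"0.npz",im=im,d=d)
    print(k,np.round(-np.array(c["R"]).T@np.array(c["t"]),3))
    for q in ["hotplate","plate_red","plate_plain","pan","pan_grip","tin","paddle","paint_tin"]:
        for r in eyes.masks_of(k,q)[:1]:
            P=pts(d,c,r["pixels"])
            if len(P): print(q,round(r["p"],2),r["box"],len(P),np.round(np.median(P,0),3),np.round(np.percentile(P,2,axis=0),3),np.round(np.percentile(P,98,axis=0),3))
s=robot.state();print({k:np.round(v,3) for k,v in s.items()})
E
```

```text
scene [ 0.983 -0.789  0.911]
hotplate 0.75 [194.3, 161.2, 356.9, 316.1] 7753 [ 0.697 -0.128  0.06 ] [ 0.494 -0.22   0.002] [0.763 0.219 0.066]
plate_red 0.83 [266.5, 176.1, 332.9, 219.4] 2211 [0.629 0.109 0.074] [0.541 0.045 0.069] [0.704 0.186 0.077]
plate_plain 0.88 [232.1, 247.2, 303.8, 280.6] 923 [ 0.679 -0.161  0.073] [ 0.575 -0.186  0.064] [ 0.722 -0.065  0.077]
pan 0.74 [256.2, 221.1, 273.4, 230.3] 139 [ 0.613 -0.07   0.099] [ 0.598 -0.08   0.077] [ 0.624 -0.056  0.108]
pan_grip 0.92 [167.3, 198.4, 307.5, 270.4] 4071 [ 0.61  -0.082  0.112] [ 0.423 -0.189  0.076] [ 0.716 -0.014  0.139]
tin 0.61 [100.4, 274.1, 147.5, 335.3] 1701 [ 0.46  -0.379  0.073] [ 0.407 -0.402  0.003] [ 0.477 -0.332  0.117]
paddle 0.84 [91.9, 240.0, 130.4, 300.4] 795 [ 0.413 -0.356  0.14 ] [ 0.382 -0.373  0.076] [ 0.441 -0.338  0.2  ]
paint_tin 0.8 [276.8, 107.6, 310.1, 162.0] 1509 [0.508 0.325 0.091] [0.457 0.307 0.008] [0.545 0.396 0.122]
side [0.475 0.884 0.997]
hotplate 0.61 [170.7, 152.0, 280.4, 286.9] 6471 [0.6   0.13  0.057] [ 0.491 -0.154  0.018] [0.751 0.234 0.061]
plate_red 0.8 [188.2, 208.3, 260
[... 562 characters left out ...]
12.9, 115.2] 137 [ 0.404 -0.339  0.156] [ 0.383 -0.354  0.098] [ 0.429 -0.331  0.195]
paint_tin 0.9 [245.1, 289.9, 289.3, 364.0] 2809 [0.492 0.386 0.114] [0.447 0.318 0.002] [0.539 0.411 0.119]
{'time_s': np.float64(0.9), 'q': array([ 1.448,  0.04 ,  0.085, -0.   , -1.615, -0.334]), 'qd': array([ 0.001, -0.   ,  0.002,  0.001, -0.   ,  0.001]), 'effort': array([ 0.0000e+00, -3.6792e+01,  3.4744e+01,  6.9330e+00, -1.0000e-03,
       -0.0000e+00]), 'tool_pos': array([0.265, 0.538, 0.242]), 'orientation': array([ 3.06 , -0.711, -0.   ]), 'contact_force': array([ 0.018, -0.182,  0.549]), 'torque': array([ 0.001,  0.047, -0.038]), 'grip_force': np.float64(0.0), 'gripper_width': np.float64(0.086)}
```

View pics/scene0.png

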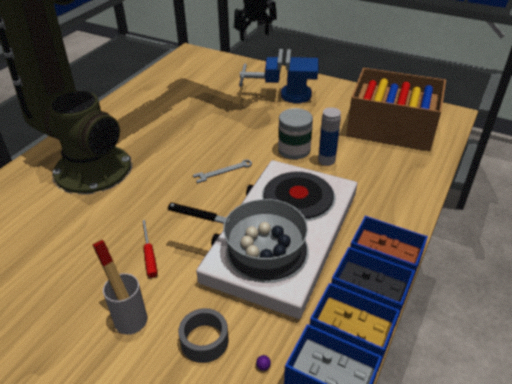

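View pics/side0.png

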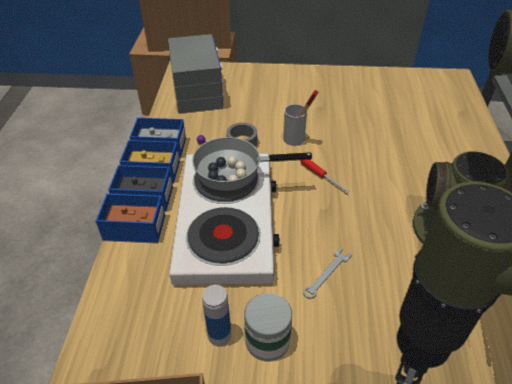

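The scene view shows the pan on the near plate at about (262,235), the red-dot plate at (300,192), and the paddle in its tin at (120,290) leaning towards the robot. The side view agrees, with the tin at (295,125), the wrench at (328,272) and the screwdriver at (325,173), both clear of the planned paths.

```bash
cat >> h.py <<'E'
from scipy.optimize import least_squares
def circ(P,r=None):
    P=P[:,:2]; x0=[*P.mean(0)]+([] if r else [0.09])
    f=lambda x: np.hypot(P[:,0]-x[0],P[:,1]-x[1])-(r or x[2])
    s=least_squares(f,x0,loss="soft_l1",f_scale=0.002); return s.x,np.sqrt(np.mean(s.fun**2))
def panfit(k,d,c,cx,cy):
    P=pts(d,c); q=P[(abs(P[:,0]-cx)<.13)&(abs(P[:,1]-cy)<.11)]
    rim=q[(q[:,2]>.128)&(q[:,2]<.142)&(np.hypot(q[:,0]-cx,q[:,1]-cy)>.075)&(np.hypot(q[:,0]-cx,q[:,1]-cy)<.105)]
    x,e=circ(rim,.0925); h=P[(P[:,2]>.118)&(P[:,2]<.142)&(P[:,0]<x[0]-.115)&(P[:,0]>x[0]-.25)&(abs(P[:,1]-x[1])<.09)]
    print(k,"pan",np.round(x,4),round(e,4),len(rim)); 
    if len(h)>20:
        m=h.mean(0); w=np.linalg.svd(h[:,:2]-m[:2])[2][0]; w=w*np.sign(w[0]); print("  handle mean",np.round(m,4),"ang",round(np.arctan2(w[1],w[0]),3),len(h),"ang axis",round(np.arctan2(*(x-m[:2])[::-1]),3),"dist",round(np.hypot(*(x-m[:2])),3),"z",np.round(np.percentile(h[:,2],[5,50,95]),4),"x",np.round(np.percentile(h[:,0],[1,99]),3))
E
python3 - <<'E'
from h import *
for k in ("scene","side"):
    z=np.load(k+"0.npz"); d=z["d"]; im=z["im"].astype(int); c=eyes.camera_params(k)
    panfit(k,d,c,.63,-.095)
    P=pts(d,c)
    # red dot
    m=(im[...,0]>140)&(im[...,1]<60)&(im[...,2]<60)
    Q=pts(d,c,m); Q=Q[(abs(Q[:,2]-.073)<.01)&(abs(Q[:,0]-.62)<.1)&(abs(Q[:,1]-.11)<.1)]; print("dot",len(Q),Q.mean(0).round(4),(.5*(Q.min(0)+Q.max(0))).round(4))
    # hotplate outline
    H=P[(P[:,2]>.05)&(P[:,2]<.066)&(P[:,0]>.45)&(P[:,0]<.8)&(abs(P[:,1])<.26)]
    r=cv2.minAreaRect(H[:,:2].astype(np.float32)*1000); print("hp",r)
    T=P[(abs(P[:,0]-.44)<.06)&(abs(P[:,1]+.365)<.06)]
    t=T[(T[:,2]>.02)&(T[:,2]<.113)]; rr=t
    print("tin",circ(t,.036))
    rim=T[(T[:,2]>.112)&(T[:,2]<.119)]; print("tinrim",len(rim),circ(rim,.035))
    U=P[(P[:,2]>.13)&(P[:,2]<.23)&(abs(P[:,0]-.40)<.07)&(abs(P[:,1]+.355)<.05)]
    mu=U.mean(0); w=np.linalg.svd(U-mu)[2][0]; w*=np.sign(w[2]); print("paddle",len(U),mu.round(4),w.round(3),np.degrees(np.arccos(w[2])),U.max(0).round(3), (mu+w*((U-mu)@w).max()).round(3))
    pt=P[(abs(P[:,0]-.49)<.07)&(abs(P[:,1]-.36)<.07)&(P[:,2]>.117)&(P[:,2]<.124)]; print("paint",circ(pt[:,:],.05) if 0 else (pt.min(0)+pt.max(0))/2)
E
```

```text
scene pan [ 0.6316 -0.1023] 0.0032 830
  handle mean [ 0.4598 -0.1298  0.1337] ang 0.148 451 ang axis 0.158 dist 0.174 z [0.126  0.135  0.1381] x [0.399 0.516]<stdin>:8: RuntimeWarning: Mean of empty slice.
  ret = um.true_divide(
Traceback (most recent call last):
ValueError: zero-size array to reduction operation minimum which has no identity
```

```bash
cat > m.py <<'E'
from h import *
for k in ("scene","side"):
    z=np.load(k+"0.npz"); d=z["d"]; im=z["im"].astype(int); c=eyes.camera_params(k)
    panfit(k,d,c,.63,-.1)
    P=pts(d,c)
    m=(im[...,0]>2*im[...,1]+10)&(im[...,0]>2*im[...,2]+10)
    Q=pts(d,c,m); Q=Q[(abs(Q[:,2]-.073)<.012)&(abs(Q[:,0]-.62)<.1)&(abs(Q[:,1]-.11)<.1)]; print("dot",len(Q),Q.mean(0).round(4))
    H=P[(P[:,2]>.054)&(P[:,2]<.065)&(P[:,0]>.45)&(P[:,0]<.8)&(abs(P[:,1])<.26)]
    r=cv2.minAreaRect(H[:,:2].astype(np.float32)*1000); print("hp",r)
    R_=P[(P[:,2]>.068)&(P[:,2]<.079)&(np.hypot(P[:,0]-.62,P[:,1]-.11)<.1)]; print("plate",len(R_),circ(R_.__class__(R_)[:1],.09)[0] if 0 else cv2.minEnclosingCircle(R_[:,:2].astype(np.float32)),R_.mean(0))
    T=P[(abs(P[:,0]-.44)<.06)&(abs(P[:,1]+.365)<.06)]
    t=T[(T[:,2]>.02)&(T[:,2]<.105)]; print("tin",circ(t,.036))
    rim=T[(T[:,2]>.111)&(T[:,2]<.119)]; print("tinrim",len(rim),circ(rim,.035))
    U=P[(P[:,2]>.13)&(P[:,2]<.23)&(abs(P[:,0]-.40)<.07)&(abs(P[:,1]+.355)<.05)]
    mu=U.mean(0); w=np.linalg.svd(U-mu)[2][0]; w*=np.sign(w[2]); print("paddle",len(U),mu.round(4),w.round(3),np.degrees(np.arccos(w[2])).round(1),(mu+w*((U-mu)@w).max()).round(3))
E
python3 m.py
```

```text
scene pan [ 0.6316 -0.1023] 0.0033 833
  handle mean [ 0.4598 -0.1298  0.1337] ang 0.148 451 ang axis 0.158 dist 0.174 z [0.126  0.135  0.1381] x [0.399 0.516]
dot 218 [0.6203 0.1073 0.0747]
hp ((640.4940185546875, -10.17071533203125), (295.1000061035156, 478.8019104003906), 5.672266960144043)
plate 2182 ((0.621229350566864, 0.10677703469991684), 0.09122303873300552) [0.62507521 0.11215292 0.07375098]
tin (array([ 0.44207809, -0.36618578]), np.float64(0.009131103688111255))
tinrim 238 (array([ 0.44363373, -0.36697109]), np.float64(0.006807413253296628))
paddle 471 [ 0.4032 -0.3523  0.168 ] [-0.388  0.151  0.909] 24.6 [ 0.389 -0.347  0.202]
side pan [ 0.6302 -0.0978] 0.0029 389
  handle mean [ 0.4558 -0.1198  0.1292] ang 0.137 316 ang axis 0.125 dist 0.176 z [0.1215 0.1303 0.1346] x [0.396 0.515]
dot 230 [0.6179 0.1096 0.0708]
hp ((654.7907104492188, -17.97900390625), (302.43701171875, 502.9552307128906), 3.9841291904449463)
plate 2516 ((0.6200217008590698, 0.11260273307561874), 0.09035437554121017) [0.61928646 0.11592141 0.07040656]
tin (array([ 0.44133838, -0.36391985]), np.float64(0.0029518167053228955))
tinrim 37 (array([ 0.44235631, -0.36280717]), np.float64(0.004732239239627333))
paddle 106 [ 0.3996 -0.3385  0.1676] [-0.42   0.032  0.907] 24.9 [ 0.386 -0.337  0.198]
```

>>> play_rows:
  plan:
    - [1,0,0,0,-0.15]
    - [1,0,0,0,-0.15]
    - [1,0,0,0,-0.15]
    - [1,0,0,0,-0.15]
    - [1,10,53,0,0]
    - [1,10,53,0,0]
    - [1,10,53,0,0]
    - [1,10,53,0,0]
    - [1,10,53,0,0]
    - [1,10,53,0,0]
    - [1,10,53,0,0]
    - [1,10,53,0,0]
  grip_force: 40

```text
time_s: 2.4
tool_pos: [0.4045, 0.1286, 0.2427]
orientation: [-3.133, -0.226, -0.002]
contact_force: [0.2, 0.7, 0.9]
gripper_width: 0.0853
grip_force: 0.0
```

```bash
cat >> h.py <<'E'
def go(x,y,z,yaw=None):
    s=robot.state(); p=np.array(s["tool_pos"]); R=Ro.from_rotvec(s["orientation"]).as_matrix()
    print("t",round(s["time_s"],2),"pos",p.round(4),"xyaw",round(np.arctan2(R[1,0],R[0,0]),3),"tilt",R[2,2].round(4),"w",round(s["gripper_width"],4),"F",np.round(s["contact_force"],1))
    if yaw is not None:
        a=np.arctan2(R[1,0],R[0,0]); print("turn",round(-(yaw-a),3)); R=np.array([[np.cos(yaw),np.sin(yaw),0],[np.sin(yaw),-np.cos(yaw),0],[0,0,-1]])
    print("shift mm",((np.array([x,y,z])-p)@R*1000).round(1),"q",np.round(s["q"],2))
E
python3 -c "
from h import *
go(.4875,-.1205,.12)"
```

```text
t 2.4 pos [0.4045 0.1286 0.2427] xyaw 0.144 tilt -1.0 w 0.0853 F [0.2 0.7 0.9]
shift mm [ 46.3 258.5 122.6] q [ 0.79 -0.44 -0.33  0.   -1.69  0.93]
```

>>> play_rows:
  plan:
    - [1,9,52,0,0]
    - [1,9,52,0,0]
    - [1,9,52,0,0]
    - [1,9,52,0,0]
    - [1,10,51,0,0]
    - [1,0,0,40,0]
    - [1,0,0,40,0]
    - [1,0,0,42,0]
    - [-1,0,0,0,0]
    - [-1,0,0,0,0]
    - [-1,0,0,0,0]
    - [-1,0,0,0,0]

```text
time_s: 3.9
tool_pos: [0.4877, -0.1199, 0.1223]
orientation: [3.132, 0.224, 0.005]
contact_force: [-0.4, -1.3, 3.9]
gripper_width: 0.0194
grip_force: 40.7
```

```bash
python3 -c "
from h import *
go(.4875-.011,-.1205+.2085,.12)
for k in ('scene','side'):
    im,d,c=grab(k); panfit(k,d,c,.63,-.1)"
```

```text
t 3.9 pos [ 0.4877 -0.1199  0.1223] xyaw 0.143 tilt -1.0 w 0.0194 F [-0.4 -1.3  3.9]
shift mm [  18.5 -207.4    2.1] q [ 0.16 -0.21 -0.37  0.   -1.41  1.55]
scene pan [ 0.6314 -0.1022] 0.0033 825
  handle mean [ 0.4605 -0.1289  0.1327] ang 0.096 340 ang axis 0.154 dist 0.173 z [0.1237 0.1341 0.1383] x [0.398 0.515]
side pan [ 0.6305 -0.0977] 0.003 401
  handle mean [ 0.4541 -0.1144  0.1289] ang 0.194 294 ang axis 0.095 dist 0.177 z [0.1206 0.1298 0.1351] x [0.397 0.514]
```

>>> play_rows:
  plan:
    - [-1,0,0,0,0]
    - [-1,0,0,0,0]
    - [-1,0,-3,0,0]
    - [-1,1,-6,0,0]
    - [-1,1,-10,0,0]
    - [-1,1,-12,0,0]
    - [-1,1,-12,0,0]
    - [-1,1,-12,0,0]
    - [-1,1,-12,0,0]
    - [-1,1,-12,0,0]
    - [-1,1,-12,0,0]
    - [-1,1,-12,0,0]
  grip_force: 100

```text
time_s: 5.5
tool_pos: [0.4815, -0.0179, 0.1218]
orientation: [3.13, 0.22, 0.002]
contact_force: [1.0, -7.8, 3.8]
gripper_width: 0.018
grip_force: 98.1
```

>>> play_rows:
  plan:
    - [-1,1,-12,0,0]
    - [-1,1,-12,0,0]
    - [-1,1,-12,0,0]
    - [-1,1,-12,0,0]
    - [-1,1,-12,0,0]
    - [-1,1,-12,0,0]
    - [-1,1,-12,0,0]
    - [-1,1,-9,0,0]
    - [-1,1,-6,0,0]
    - [-1,0,-4,0,0]
    - [-1,0,-2,0,0]
    - [-1,0,0,0,0]

```text
time_s: 7.0
tool_pos: [0.4757, 0.0871, 0.1219]
orientation: [3.13, 0.221, 0.003]
contact_force: [1.3, -7.7, 5.6]
gripper_width: 0.0184
grip_force: 98.2
```

```bash
python3 -c "
from h import *
go(.4875-.011,-.1205+.2085,.12)
for k in ('scene','side'):
    im,d,c=grab(k); save(k+'1.png',im); panfit(k,d,c,.62,.11)"
```

```text
t 7.0 pos [0.4757 0.0871 0.1219] xyaw 0.141 tilt -1.0 w 0.0184 F [ 1.3 -7.7  5.6]
shift mm [ 0.9 -0.8  1.9] q [ 0.6  -0.26 -0.41  0.   -1.42  1.11]
scene pan [0.6198 0.1031] 0.0032 653
  handle mean [0.4478 0.0774 0.1318] ang 0.063 315 ang axis 0.148 dist 0.174 z [0.1225 0.133  0.1388] x [0.388 0.503]
side pan [0.6181 0.1076] 0.0027 496
  handle mean [0.4383 0.0913 0.1285] ang 0.172 345 ang axis 0.09 dist 0.181 z [0.1203 0.1295 0.1334] x [0.384 0.502]
```

>>> play_rows:
  plan:
    - [1,0,0,0,0]
    - [1,0,0,0,0]
    - [1,0,0,0,0]
    - [1,0,0,-50,0]
    - [1,0,0,-50,0]
    - [1,0,0,-50,0]
    - [1,0,0,-40,0.18]
    - [1,0,0,0,0.18]
    - [1,0,0,0,0.18]
    - [1,0,0,0,0.18]
    - [1,0,0,0,0.18]
    - [1,0,0,0,0.18]

```text
time_s: 8.6
tool_pos: [0.4749, 0.0892, 0.3101]
orientation: [2.799, -1.426, -0.001]
contact_force: [1.0, -0.1, 0.6]
gripper_width: 0.0856
grip_force: 0.0
```

>>> play_rows:
  plan:
    - [1,0,0,0,0.17]
    - [1,0,0,0,0.17]
    - [1,0,0,0,0.17]
    - [1,0,0,0,0.17]
    - [1,0,0,0,0.17]
    - [1,0,0,0,0.17]
    - [1,0,0,0,0]

```text
time_s: 9.48
tool_pos: [0.4749, 0.0891, 0.3101]
orientation: [1.756, -2.604, -0.0]
contact_force: [-0.4, -0.0, -1.5]
gripper_width: 0.0857
grip_force: 0.0
```

```bash
python3 -c "
from h import *
go(.43,-.31,.31)
for k in ('scene','side'):
    im,d,c=grab(k); panfit(k,d,c,.62,.11)
c=eyes.camera_params('wrist'); print(np.round(-np.array(c['R']).T@np.array(c['t']),3)); print(np.round(c['R'],2))"
```

```text
t 9.47 pos [0.4749 0.0891 0.3101] xyaw -1.955 tilt -1.0 w 0.0857 F [-0.4 -0.  -1.5]
shift mm [ 3.869e+02 -1.079e+02  2.000e-01] q [ 0.6  -0.25 -0.06 -0.   -1.76 -0.99]
scene pan [0.6202 0.1029] 0.0032 675
  handle mean [0.4468 0.0803 0.1334] ang 0.118 348 ang axis 0.13 dist 0.175 z [0.1252 0.1348 0.1384] x [0.386 0.504]
side pan [0.6185 0.1072] 0.0028 498
  handle mean [0.4435 0.0905 0.1299] ang 0.106 410 ang axis 0.095 dist 0.176 z [0.1216 0.131  0.1348] x [0.385 0.502]
[0.445 0.012 0.443]
[[-0.93  0.37  0.  ]
 [ 0.35  0.88  0.32]
 [ 0.12  0.3  -0.95]]
```

>>> play_rows:
  plan:
    - [1,53,-14,0,0]
    - [1,53,-14,0,0]
    - [1,53,-14,0,0]
    - [1,53,-14,0,0]
    - [1,53,-14,0,0]
    - [1,53,-14,0,0]
    - [1,53,-14,0,0]
    - [1,53,-14,0,0]
    - [1,0,0,0,0]

```text
time_s: 10.7
tool_pos: [0.4179, -0.3489, 0.309]
orientation: [1.75, -2.607, -0.003]
contact_force: [0.4, 1.0, 0.0]
gripper_width: 0.0853
grip_force: 0.0
```

```bash
python3 -c "
from h import *
go(.42,-.345,.31)
im,d,c=grab('wrist'); np.savez('w1.npz',im=im,d=d)
P=pts(d,c)
for q in ('paddle','tin'):
  for r in eyes.masks_of('wrist',q)[:1]:
    U=pts(d,c,r['pixels']); print(q,r['p'],r['box'],len(U))
    if q=='paddle':
      U=U[U[:,2]>.12]
      mu=U.mean(0); w=np.linalg.svd(U-mu)[2][0]; w*=np.sign(w[2]); s=(U-mu)@w; print('paddle',len(U),mu.round(4),w.round(3),np.degrees(np.arccos(w[2])).round(1),(mu+w*s.max()).round(3),'dirdeg',np.degrees(np.arctan2(w[1],w[0])))
T=P[np.hypot(P[:,0]-.442,P[:,1]+.365)<.045]
rim=T[(T[:,2]>.109)&(T[:,2]<.12)]; print('rim',len(rim),circ(rim,.035),rim.mean(0))
save('w1.png',im)"
```

```text
t 10.7 pos [ 0.4179 -0.3489  0.309 ] xyaw -1.959 tilt -1.0 w 0.0853 F [0.4 1.  0. ]
shift mm [-4.4 -0.4 -1. ] q [-0.33 -0.09  0.08  0.   -1.74 -0.06]
paddle 0.63 [222.2, 137.7, 298.3, 189.2] 1837
paddle 1176 [ 0.3986 -0.3545  0.1734] [-0.402  0.18   0.898] 26.1 [ 0.386 -0.349  0.202] dirdeg 155.8832849480555
tin 0.59 [204.3, 122.2, 260.8, 187.9] 2062
rim 500 (array([ 0.44089048, -0.36911494]), np.float64(0.006234621535349408)) [ 0.44262436 -0.36853613  0.11498944]
```

View pics/w1.png

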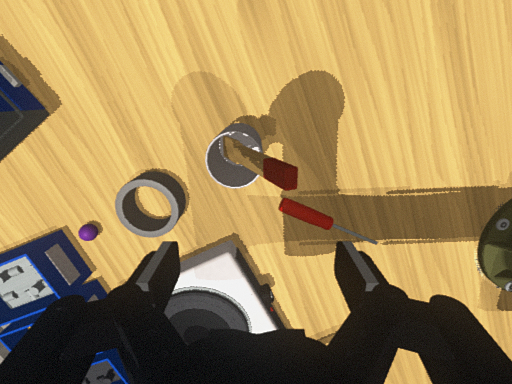

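The wrist view shows the red end at (283,175) leaning right out of the tin mouth at (235,155), along the finger-closing direction. The fingers will straddle it and push it upright before gripping.

>>> play_rows:
  plan:
    - [1,6,23,0,0]
    - [1,0,0,50,0]
    - [1,0,0,50,0]
    - [1,0,0,47,0]
    - [0.1,0,0,0,0]
    - [0.1,0,0,0,0]
    - [0.1,0,0,0,0]
  grip_force: 30

```text
time_s: 11.72
tool_pos: [0.3967, -0.3433, 0.1663]
orientation: [-1.754, 2.604, -0.006]
contact_force: [0.4, -0.1, 0.3]
gripper_width: 0.0469
grip_force: 0.0
```

```bash
python3 -c "
from h import *
go(.442+.0222,-.366-.0091,.162)
im,d,c=grab('scene'); im2,d,c=grab('side'); save('a.png',np.hstack([cv2.resize(im[200:350,50:200],(400,400)),cv2.resize(im2[60:180,230:350],(400,400))]))"
```

```text
t 11.72 pos [ 0.3967 -0.3433  0.1663] xyaw -1.956 tilt -1.0 w 0.0469 F [ 0.4 -0.1  0.3]
shift mm [  4.1 -74.5   4.7] q [-0.33 -0.16 -0.25  0.   -1.48 -0.06]
```

View pics/a.png

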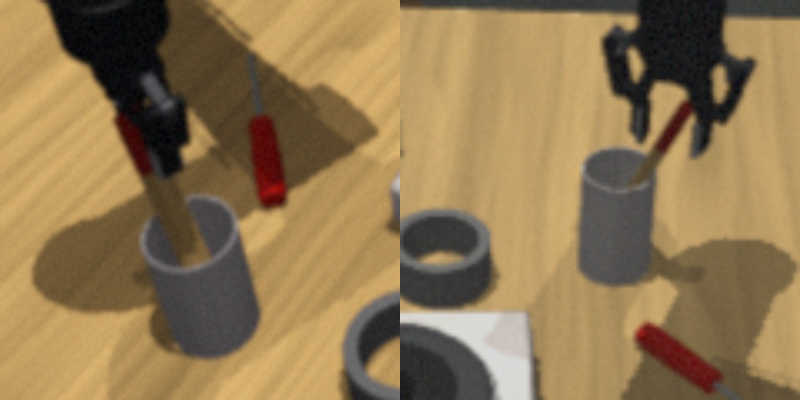

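The paddle is between the fingers in both crops: left at about (135,145), right at about (680,125).

>>> play_rows:
  plan:
    - [0.1,1,-8,2,0]
    - [0.1,1,-8,2,0]
    - [0.05,1,-8,0,0]
    - [0,1,-8,0,0]
    - [-0.1,0,-8,0,0]
    - [-0.15,0,-8,0,0]
    - [-0.25,0,-8,0,0]
    - [-0.3,0,-8,0,0]
    - [-0.4,0,-9,0,0]
    - [-0.45,0,0,0,0]

```text
time_s: 13.08
tool_pos: [0.462, -0.3743, 0.159]
orientation: [1.754, -2.606, -0.001]
contact_force: [0.0, 0.7, 0.8]
gripper_width: 0.0235
grip_force: 0.0
```

```bash
python3 -c "
from h import *
go(.442+.0222,-.366-.0091,.162)
im,d,c=grab('scene'); im2,d,c=grab('side'); save('b.png',np.hstack([cv2.resize(im[200:350,50:200],(400,400)),cv2.resize(im2[60:180,230:350],(400,400))]))"
```

```text
t 13.07 pos [ 0.462  -0.3743  0.159 ] xyaw -1.957 tilt -1.0 w 0.0235 F [0.  0.7 0.8]
shift mm [-0.  -2.3 -3. ] q [-0.34  0.03 -0.07  0.   -1.46 -0.04]
```

View pics/b.png

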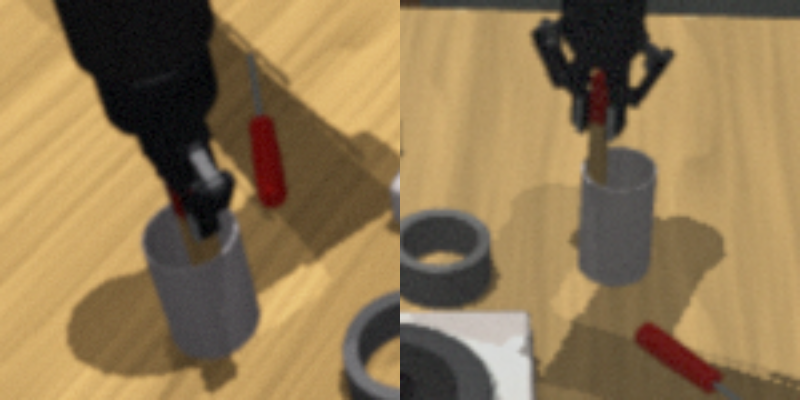

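The paddle now stands upright between the fingers (right crop at about (598,120)). I'll close on it.

>>> play_rows:
  plan:
    - [-0.45,0,0,-3,0]
    - [-1,0,0,0,0]
    - [-1,0,0,0,0]
    - [-1,0,0,0,0]
    - [-1,0,0,0,0]
  grip_force: 90

```text
time_s: 13.8
tool_pos: [0.4618, -0.3745, 0.1633]
orientation: [-1.754, 2.606, -0.002]
contact_force: [-0.0, -0.0, 5.9]
gripper_width: 0.0129
grip_force: 88.2
```

>>> play_rows:
  plan:
    - [-1,0,0,-20,0]
    - [-1,0,0,-40,0]
    - [-1,0,0,-50,0]
    - [-1,0,0,-50,0]
    - [-1,0,0,-20,0]
    - [-1,0,0,0,0]

```text
time_s: 14.55
tool_pos: [0.4618, -0.3743, 0.3444]
orientation: [-1.753, 2.605, -0.004]
contact_force: [0.5, 1.1, -0.8]
gripper_width: 0.0131
grip_force: 87.7
```

```bash
python3 -c "
from h import *
go(.619,.1055,.35)
s=robot.state();p=s['tool_pos']
for k in ('scene','side'):
  im,d,c=grab(k)
  for r in eyes.masks_of(k,'paddle')[:1]:
    U=pts(d,c,r['pixels']); U=U[(np.hypot(U[:,0]-p[0],U[:,1]-p[1])<.05)]
    U=U[U[:,2]<p[2]-.03]
    if len(U)<30: print(k,len(U));continue
    mu=U.mean(0); w=np.linalg.svd(U-mu)[2][0]; w*=np.sign(w[2]); print(k,r['p'],len(U),mu.round(3),w.round(3),U.min(0).round(3),np.percentile(U[:,2],2))
save('c.png',np.hstack([im[0:200,200:400]]))"
```

```text
t 14.55 pos [ 0.4618 -0.3743  0.3444] xyaw -1.957 tilt -1.0 w 0.0131 F [ 0.5  1.1 -0.8]
shift mm [-503.7   35.1   -5.7] q [-0.34  0.06  0.29  0.   -1.8  -0.04]
scene 0.84 785 [ 0.467 -0.377  0.25 ] [ 0.013 -0.024  1.   ] [ 0.454 -0.391  0.188] 0.19194701179082088
side 0.73 249 [ 0.463 -0.364  0.251] [0.006 0.007 1.   ] [ 0.454 -0.384  0.181] 0.18454394283229356
```

>>> play_rows:
  plan:
    - [-1,-25,2,0,0]
    - [-1,-45,3,0,0]
    - [-1,-50,4,0,0]
    - [-1,-50,3,0,0]
    - [-1,-50,4,0,0]
    - [-1,-50,3,0,0]
    - [-1,-50,4,0,0]
    - [-1,-50,3,0,0]
    - [-1,-50,4,0,0]
    - [-1,-45,3,0,0]
    - [-1,-25,2,0,0]
    - [-1,-12,0,0,0]

```text
time_s: 16.25
tool_pos: [0.6183, 0.105, 0.3412]
orientation: [1.754, -2.604, -0.0]
contact_force: [-0.9, 0.1, -1.0]
gripper_width: 0.0124
grip_force: 87.7
```

```bash
cat >> h.py <<'E'
def balls(k,yaw=.14,cen=None):
    im,d,c=grab(k)
    if cen is None: cen=(.619,.1055)
    for q in ("dark1_center","pale1_center"):
        for r in eyes.masks_of(k,q):
            if r["p"]<.3: continue
            U=pts(d,c,r["pixels"]); C=-np.array(c["R"]).T@np.array(c["t"])
            U=U[(U[:,2]>.08)&(U[:,2]<.135)]
            if len(U)<5: continue
            f=lambda x: np.linalg.norm(U-x,axis=1)-.015
            m=np.median(U,0); v=m-C; b=least_squares(f,m+v/np.linalg.norm(v)*.01,loss="soft_l1",f_scale=.002).x
            e=b[:2]-cen; loc=[e[0]*np.cos(yaw)+e[1]*np.sin(yaw),-e[0]*np.sin(yaw)+e[1]*np.cos(yaw)]
            print(k,q[:4],round(r["p"],2),len(U),b.round(3),"panframe mm",np.round(np.array(loc)*1000))
    return im,d,c
E
python3 -c "
from h import *
go(.619,.1055,.244)
im,d,c=balls('scene'); panfit('scene',d,c,.619,.105)
im2,d,c=balls('side'); panfit('side',d,c,.619,.105)
save('d.png',np.hstack([cv2.resize(im[130:250,220:370],(400,320)),cv2.resize(im2[180:300,170:320],(400,320))]))"
```

```text
t 16.25 pos [0.6183 0.105  0.3412] xyaw -1.956 tilt -1.0 w 0.0124 F [-0.9  0.1 -1. ]
shift mm [-0.9 -0.6 97.2] q [ 0.49  0.15  0.38 -0.   -1.81 -0.87]
scene dark 0.52 41 [0.639 0.068 0.093] panframe mm [ 15. -40.]
scene pale 0.75 2325 [0.596 0.133 0.108] panframe mm [-19.  30.]
scene pan [0.6201 0.1031] 0.0034 631
  handle mean [0.4465 0.0805 0.1332] ang 0.112 346 ang axis 0.129 dist 0.175 z [0.1256 0.1343 0.138 ] x [0.385 0.504]
side pan [0.6186 0.1072] 0.0028 467
  handle mean [0.4436 0.0903 0.1298] ang 0.11 411 ang axis 0.096 dist 0.176 z [0.1221 0.1307 0.1342] x [0.385 0.502]
```

View pics/d.png

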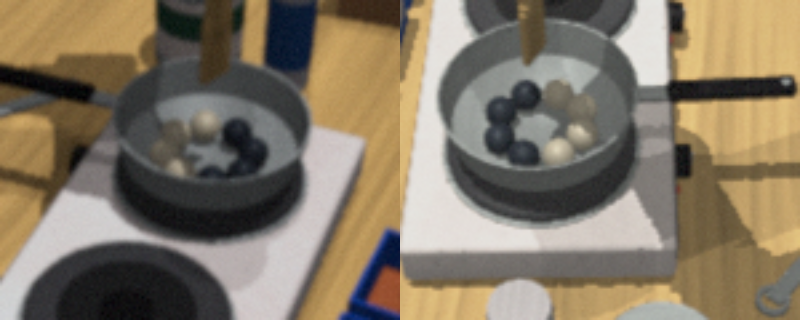

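>>> play_rows:
  plan:
    - [-1,-1,-1,20,0]
    - [-1,0,0,25,0]
    - [-1,0,0,25,0]
    - [-1,0,0,17,0]
    - [-1,0,0,10,0]
    - [-1,0,0,0,0]

```text
time_s: 17.3
tool_pos: [0.6194, 0.1043, 0.2451]
orientation: [1.753, -2.606, 0.0]
contact_force: [-0.3, 0.8, -0.4]
gripper_width: 0.0131
grip_force: 87.7
```

```bash
python3 -c "
from h import *
go(.619,.1055,.244)
k=np.arange(0,25); r=np.minimum(34,6+28*k/12); r[0]=0
p=np.stack([r*np.cos(k*np.pi/12),r*np.sin(k*np.pi/12)],1)
q=np.round(p); print(np.diff(q,axis=0).astype(int).tolist())
a=np.arange(0,13)*np.pi/6; q=np.round(34*np.stack([np.cos(a),np.sin(a)],1)); print(np.diff(q,axis=0).astype(int).tolist())
"
```

```text
t 17.3 pos [0.6194 0.1043 0.2451] xyaw -1.957 tilt -1.0 w 0.0131 F [-0.3  0.8 -0.4]
shift mm [-0.9  0.8  1.1] q [ 0.49  0.12  0.17  0.   -1.63 -0.87]
[[8, 2], [1, 3], [0, 4], [-1, 4], [-3, 4], [-5, 3], [-6, 2], [-6, -1], [-7, -2], [-6, -4], [-6, -7], [-3, -8], [1, -9], [4, -8], [5, -7], [7, -5], [8, -4], [9, -1], [9, 1], [8, 4], [7, 5], [5, 7], [4, 8], [1, 9]]
[[-5, 17], [-12, 12], [-17, 5], [-17, -5], [-12, -12], [-5, -17], [5, -17], [12, -12], [17, -5], [17, 5], [12, 12], [5, 17]]
```

>>> play_rows:
  plan:
    - [-1,8,2,0,0]
    - [-1,1,3,0,0]
    - [-1,0,4,0,0]
    - [-1,-1,4,0,0]
    - [-1,-3,4,0,0]
    - [-1,-5,3,0,0]
    - [-1,-6,2,0,0]
    - [-1,-6,-1,0,0]
    - [-1,-7,-2,0,0]
    - [-1,-6,-4,0,0]
    - [-1,-6,-7,0,0]
    - [-1,-3,-8,0,0]

```text
time_s: 18.8
tool_pos: [0.6329, 0.1363, 0.245]
orientation: [1.754, -2.606, -0.0]
contact_force: [-0.5, -0.5, 0.5]
gripper_width: 0.0129
grip_force: 87.7
```

>>> play_rows:
  plan:
    - [-1,1,-9,0,0]
    - [-1,4,-8,0,0]
    - [-1,5,-7,0,0]
    - [-1,7,-5,0,0]
    - [-1,8,-4,0,0]
    - [-1,9,-1,0,0]
    - [-1,9,1,0,0]
    - [-1,8,4,0,0]
    - [-1,7,5,0,0]
    - [-1,5,7,0,0]
    - [-1,4,8,0,0]
    - [-1,1,9,0,0]

```text
time_s: 20.3
tool_pos: [0.6062, 0.0731, 0.2455]
orientation: [-1.754, 2.606, -0.001]
contact_force: [0.6, 1.0, -1.1]
gripper_width: 0.0134
grip_force: 87.7
```

```bash
python3 -c "
from h import *
go(.619,.1055,.244)
im,d,c=grab('scene'); panfit('scene',d,c,.619,.105)
im2,d,c=grab('side'); panfit('side',d,c,.619,.105)
save('e.png',np.hstack([cv2.resize(im[130:250,220:370],(400,320)),cv2.resize(im2[180:300,170:320],(400,320))]))"
```

```text
t 20.3 pos [0.6062 0.0731 0.2455] xyaw -1.957 tilt -1.0 w 0.0134 F [ 0.6  1.  -1.1]
shift mm [-34.8   0.3   1.5] q [ 0.45  0.07  0.12  0.   -1.62 -0.83]
scene pan [0.6201 0.1031] 0.0033 633
  handle mean [0.4463 0.0803 0.1334] ang 0.115 345 ang axis 0.13 dist 0.175 z [0.1251 0.1347 0.138 ] x [0.387 0.503]
side pan [0.6188 0.107 ] 0.0028 471
  handle mean [0.4434 0.0903 0.1298] ang 0.111 410 ang axis 0.095 dist 0.176 z [0.1221 0.131  0.1344] x [0.385 0.502]
```

View pics/e.png

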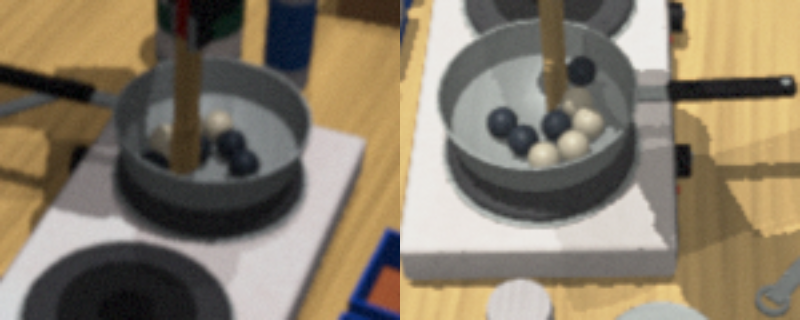

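The balls are mixing: in the right crop, dark ones at (502,123), (580,70), (556,125) and pale ones at (572,142), (588,122). The pan has not moved.

>>> play_rows:
  plan:
    - [-1,-5,17,0,0]
    - [-1,-12,12,0,0]
    - [-1,-17,5,0,0]
    - [-1,-17,-5,0,0]
    - [-1,-12,-12,0,0]
    - [-1,-5,-17,0,0]
    - [-1,5,-17,0,0]
    - [-1,12,-12,0,0]
    - [-1,17,-5,0,0]
    - [-1,17,5,0,0]
    - [-1,12,12,0,0]
    - [-1,5,17,0,0]

```text
time_s: 21.9
tool_pos: [0.6061, 0.0712, 0.246]
orientation: [-1.751, 2.607, -0.001]
contact_force: [1.0, 0.3, -1.1]
gripper_width: 0.0131
grip_force: 87.9
```

>>> play_rows:
  plan:
    - [-1,-5,17,0,0]
    - [-1,-12,12,0,0]
    - [-1,-17,5,0,0]
    - [-1,-17,-5,0,0]
    - [-1,-12,-12,0,0]
    - [-1,-5,-17,0,0]
    - [-1,5,-17,0,0]
    - [-1,12,-12,0,0]
    - [-1,17,-5,0,0]
    - [-1,17,5,0,0]
    - [-1,12,12,0,0]
    - [-1,5,17,0,0]

```text
time_s: 23.4
tool_pos: [0.6061, 0.0712, 0.246]
orientation: [-1.751, 2.607, -0.001]
contact_force: [0.6, -0.2, -0.3]
gripper_width: 0.013
grip_force: 87.8
```

```bash
python3 -c "
from h import *
go(.6055,.074,.244)
im,d,c=grab('scene'); panfit('scene',d,c,.619,.105)
im2,d,c=grab('side'); panfit('side',d,c,.619,.105)"
```

```text
t 23.4 pos [0.6061 0.0712 0.246 ] xyaw -1.959 tilt -1.0 w 0.013 F [ 0.6 -0.2 -0.3]
shift mm [-2.4  1.6  2. ] q [ 0.45  0.07  0.12  0.   -1.62 -0.83]
scene pan [0.6201 0.1032] 0.0035 634
  handle mean [0.446  0.0803 0.1334] ang 0.117 343 ang axis 0.131 dist 0.176 z [0.1247 0.1346 0.1385] x [0.387 0.503]
side pan [0.6187 0.1072] 0.0028 473
  handle mean [0.4434 0.0904 0.1299] ang 0.107 409 ang axis 0.095 dist 0.176 z [0.1229 0.1309 0.1342] x [0.385 0.502]
```

Two more turns, then look.

>>> play_rows:
  plan:
    - [-1,-5,17,1,0]
    - [-1,-12,12,1,0]
    - [-1,-17,5,0,0]
    - [-1,-17,-5,0,0]
    - [-1,-12,-12,0,0]
    - [-1,-5,-17,0,0]
    - [-1,5,-17,0,0]
    - [-1,12,-12,0,0]
    - [-1,17,-5,0,0]
    - [-1,17,5,0,0]
    - [-1,12,12,0,0]
    - [-1,5,17,0,0]

```text
time_s: 25.0
tool_pos: [0.6061, 0.0713, 0.244]
orientation: [-1.751, 2.607, -0.001]
contact_force: [0.1, -0.1, -0.2]
gripper_width: 0.0129
grip_force: 88.0
```

>>> play_rows:
  plan:
    - [-1,-5,17,0,0]
    - [-1,-12,12,0,0]
    - [-1,-17,5,0,0]
    - [-1,-17,-5,0,0]
    - [-1,-12,-12,0,0]
    - [-1,-5,-17,0,0]
    - [-1,5,-17,0,0]
    - [-1,12,-12,0,0]
    - [-1,17,-5,0,0]
    - [-1,17,5,0,0]
    - [-1,12,12,0,0]
    - [-1,5,17,0,0]

```text
time_s: 26.5
tool_pos: [0.6061, 0.0712, 0.244]
orientation: [-1.751, 2.607, -0.001]
contact_force: [-0.3, 0.7, -0.5]
gripper_width: 0.0129
grip_force: 88.0
```

```bash
python3 -c "
from h import *
go(.6055,.074,.244)
im,d,c=grab('scene'); panfit('scene',d,c,.619,.105)
im2,d,c2=grab('side'); panfit('side',d,c2,.619,.105)
# draw the dividing line of the pan at ball height
y=.112; cen=np.array([.619,.1055,.095]); n=np.array([-np.sin(y),np.cos(y),0])
for i,cc in ((im,c),(im2,c2)):
    a,b=proj([cen-n*.08,cen+n*.08],cc).round().astype(int); cv2.line(i,tuple(map(int,a)),tuple(map(int,b)),(255,0,0),1)
save('f.png',np.hstack([cv2.resize(im[130:250,220:370],(400,320)),cv2.resize(im2[180:300,170:320],(400,320))]))"
```

```text
t 26.5 pos [0.6061 0.0712 0.244 ] xyaw -1.959 tilt -1.0 w 0.0129 F [-0.3  0.7 -0.5]
shift mm [-2.4  1.6 -0. ] q [ 0.45  0.07  0.11  0.   -1.62 -0.83]
scene pan [0.6201 0.103 ] 0.0034 636
  handle mean [0.4466 0.0803 0.1334] ang 0.108 344 ang axis 0.13 dist 0.175 z [0.1253 0.1345 0.1382] x [0.387 0.504]
side pan [0.6187 0.107 ] 0.0029 459
  handle mean [0.4435 0.0903 0.1299] ang 0.106 407 ang axis 0.095 dist 0.176 z [0.1224 0.1309 0.1344] x [0.385 0.502]
```

View pics/f.png

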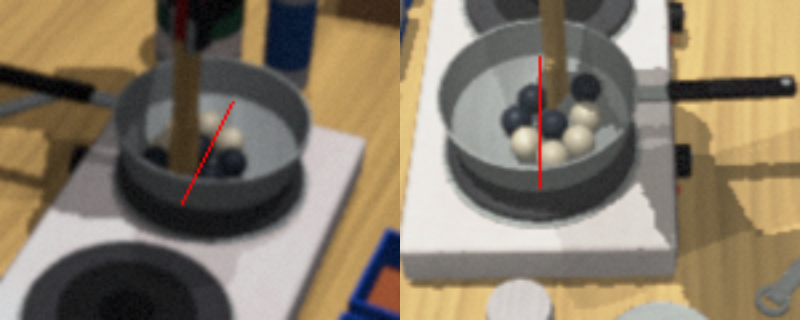

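The side crop with the dividing line shows the far half holding dark balls at (533,97) and (517,122) and a pale one at (525,145). The handle half holds darks at (585,88) and (553,122) and pales. I'll lift out and check.

>>> play_rows:
  plan:
    - [-1,0,0,-10,0]
    - [-1,0,0,-20,0]
    - [-1,0,0,-30,0]
    - [-1,0,0,-30,0]
    - [-1,0,0,-20,0]
    - [-1,-30,0,0,0]
    - [-1,-10,0,0,0]

```text
time_s: 27.48
tool_pos: [0.6225, 0.111, 0.3531]
orientation: [1.755, -2.605, -0.0]
contact_force: [-0.2, 1.0, -0.9]
gripper_width: 0.013
grip_force: 88.0
```

```bash
python3 -c "
from h import *
go(.464,-.375,.344)
im,d,c=grab('scene'); im2,d,c2=grab('side')
y=.112; cen=np.array([.619,.1055,.095]); n=np.array([-np.sin(y),np.cos(y),0])
for i,cc in ((im,c),(im2,c2)):
    a,b=proj([cen-n*.08,cen+n*.08],cc).round().astype(int); cv2.line(i,tuple(map(int,a)),tuple(map(int,b)),(255,0,0),1)
save('g.png',np.hstack([cv2.resize(im[130:250,220:370],(400,320)),cv2.resize(im2[180:300,170:320],(400,320))]))"
```

```text
t 27.48 pos [0.6225 0.111  0.3531] xyaw -1.956 tilt -1.0 w 0.013 F [-0.2  1.  -0.9]
shift mm [510.  -35.9   9.2] q [ 0.49  0.17  0.43 -0.   -1.83 -0.88]
```

View pics/g.png

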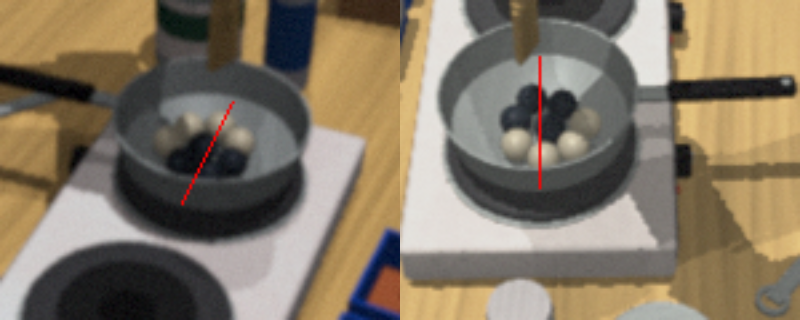

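The far half shows dark balls at (517,120) and (532,98) and a pale one at (517,145). The handle half shows darks at (562,104) and (550,127) and pales at (573,143) and (585,120). They are mixed with margin, and all eight are in the pan. Next I'll return the paddle.

>>> play_rows:
  plan:
    - [-1,25,-2,0,0]
    - [-1,45,-3,0,0]
    - [-1,50,-2,0,0]
    - [-1,50,-3,0,0]
    - [-1,50,-2,0,0]
    - [-1,50,-3,0,0]
    - [-1,50,-2,0,0]
    - [-1,50,-3,0,0]
    - [-1,50,-3,0,0]
    - [-1,45,-3,0,0]
    - [-1,30,-2,0,0]
    - [-1,15,-2,0,0]

```text
time_s: 29.08
tool_pos: [0.4553, -0.3757, 0.3539]
orientation: [1.75, -2.609, 0.001]
contact_force: [0.4, 1.1, -0.1]
gripper_width: 0.0129
grip_force: 88.0
```

```bash
python3 -c "
from h import *
go(.4587,-.3728,.165)
s=robot.state();p=s['tool_pos']
for k in ('scene','side'):
  im,d,c=grab(k)
  for r in eyes.masks_of(k,'paddle')[:1]:
    U=pts(d,c,r['pixels']); U=U[(np.hypot(U[:,0]-p[0],U[:,1]-p[1])<.05)]
    U=U[U[:,2]<p[2]-.03]
    if len(U)<30: print(k,len(U));continue
    mu=U.mean(0); w=np.linalg.svd(U-mu)[2][0]; w*=np.sign(w[2]); print(k,r['p'],len(U),mu.round(3),w.round(3),np.percentile(U[:,2],2))
"
```

```text
t 29.07 pos [ 0.4553 -0.3757  0.3539] xyaw -1.96 tilt -1.0 w 0.0129 F [ 0.4  1.1 -0.1]
shift mm [ -4.1  -1.9 188.9] q [-0.35  0.06  0.31  0.   -1.82 -0.04]
scene 0.82 818 [ 0.46  -0.379  0.259] [ 0.023 -0.016  1.   ] 0.19991648250474445
side 0.81 250 [ 0.458 -0.366  0.263] [-0.002  0.004  1.   ] 0.19617185154961317
```

>>> play_rows:
  plan:
    - [-1,-4,-2,0,0]
    - [-1,0,0,25,0]
    - [-1,0,0,25,0]
    - [-1,0,0,25,0]
    - [-1,0,0,25,0]
    - [-1,0,0,25,0]
    - [-1,0,0,25,0]
    - [-1,0,0,20,0]
    - [-1,0,0,10,0]
    - [-1,0,0,5,0]
    - [-1,0,0,0,0]

```text
time_s: 30.65
tool_pos: [0.4611, -0.3707, 0.1688]
orientation: [-1.754, 2.606, -0.001]
contact_force: [-0.7, -0.1, 0.1]
gripper_width: 0.0128
grip_force: 88.1
```

```bash
python3 -c "
from h import *
go(.4587,-.3728,.163)"
```

```text
t 30.65 pos [ 0.4611 -0.3707  0.1688] xyaw -1.957 tilt -1.0 w 0.0128 F [-0.7 -0.1  0.1]
shift mm [2.8 1.4 5.8] q [-0.34  0.02 -0.07  0.   -1.48 -0.05]
```

>>> play_rows:
  plan:
    - [-1,0,0,4,0]
    - [-1,0,0,1,0]
    - [-0.5,0,0,0,0]
    - [-0.4,0,0,0,0]
    - [-0.4,0,8,0,0]
    - [-0.3,0,8,0,0]
    - [-0.2,0,8,0,0]
    - [-0.1,0,8,0,0]
    - [0,0,8,0,0]
    - [0.05,0,8,0,0]
    - [0.1,0,8,0,0]
    - [0.1,0,8,0,0]

```text
time_s: 32.15
tool_pos: [0.4011, -0.3464, 0.1634]
orientation: [1.754, -2.606, 0.0]
contact_force: [0.3, -0.5, -0.3]
gripper_width: 0.0468
grip_force: 0.0
```

```bash
python3 -c "
from h import *
go(.394,-.346,.163)
im,d,c=grab('scene'); im2,d,c=grab('side'); save('i.png',np.hstack([cv2.resize(im[200:350,50:200],(400,400)),cv2.resize(im2[60:180,230:350],(400,400))]))"
```

```text
t 32.15 pos [ 0.4011 -0.3464  0.1634] xyaw -1.957 tilt -1.0 w 0.0468 F [ 0.3 -0.5 -0.3]
shift mm [2.3 6.7 0.4] q [-0.33 -0.14 -0.23  0.   -1.48 -0.05]
```

View pics/i.png

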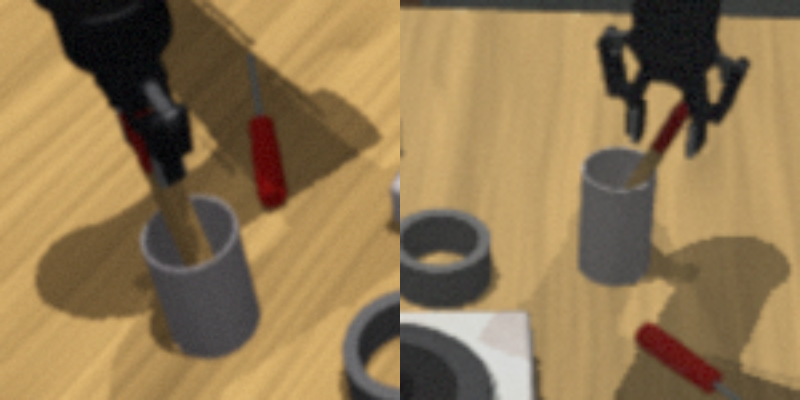

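The paddle leans in its tin as at the start, red end up (right crop at about (670,125)). I'll open fully, centre and rise clear.

>>> play_rows:
  plan:
    - [0.1,0,6,0,0]
    - [1,0,0,0,0]
    - [1,0,0,0,0]
    - [1,0,0,0,0]
    - [1,0,0,-20,0]
    - [1,0,0,-40,0]
    - [1,0,0,-50,0]
    - [1,0,0,-50,0]
    - [1,-40,30,0,0]
    - [1,-40,30,0,0]
    - [1,0,0,0,0]
    - [1,0,0,0,0]

```text
time_s: 33.75
tool_pos: [0.3707, -0.2477, 0.3246]
orientation: [-1.754, 2.605, -0.002]
contact_force: [-0.5, -0.1, -0.9]
gripper_width: 0.0854
grip_force: 0.0
```

```bash
sed -i 's/k+"0.npz"/k+"9.npz"/; s/-\.1)/.105)/' m.py; python3 -c "
from h import *
go(.394,-.346,.163)
ims=[]
for k in ('scene','side'):
    im,d,c=grab(k); np.savez(k+'9.npz',im=im,d=d); ims.append(im)
    P=pts(d,c); U=P[(P[:,2]>.13)&(P[:,2]<.215)&(abs(P[:,0]-.40)<.07)&(abs(P[:,1]+.355)<.05)]
    print(k,len(U),U.mean(0).round(3),U.max(0).round(3),U.min(0).round(3)); panfit(k,d,c,.619,.105)
save('j.png',np.hstack([cv2.resize(i,(400,300)) for i in ims]))"
```

```text
t 33.75 pos [ 0.3707 -0.2477  0.3246] xyaw -1.956 tilt -1.0 w 0.0854 F [-0.5 -0.1 -0.9]
shift mm [ 82.3 -58.3 161.7] q [-0.13 -0.35 -0.11  0.   -1.81 -0.25]
scene 462 [ 0.406 -0.35   0.169] [ 0.427 -0.33   0.204] [ 0.38  -0.366  0.13 ]
scene pan [0.6201 0.1027] 0.0034 682
  handle mean [0.4464 0.0805 0.1333] ang 0.117 346 ang axis 0.127 dist 0.175 z [0.1253 0.1346 0.1381] x [0.386 0.503]
side 124 [ 0.401 -0.337  0.169] [ 0.424 -0.326  0.198] [ 0.379 -0.352  0.131]
side pan [0.6189 0.1073] 0.0027 480
  handle mean [0.4436 0.0904 0.13  ] ang 0.104 411 ang axis 0.096 dist 0.176 z [0.1218 0.131  0.1347] x [0.385 0.502]
```

View pics/j.png

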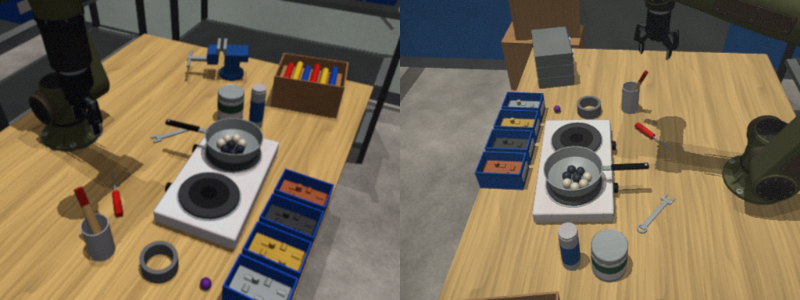

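The pan sits on the red-dot plate at (573,178) with the balls mixed, and the paddle is in its tin at (95,220) with the red end up. Nothing else has moved, and the robot is clear.

```bash
python3 -c "
from rig import robot
print(robot.job_done())"
```

```text
the job is handed in; nothing more can be done
None
```

The job is handed in at about 34 s: the pan is on the red-dot plate, the balls were stirred for about five turns and both halves hold dark and pale, and the paddle is back in its tin red end up; I have not seen the verdict.

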